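# Weigh two look-alike relays and plug in the heavier

## Robot

A 6-joint arm with a two-finger parallel gripper is mounted at the origin on a cart in front of the work surface, level with it; the furniture and walls round the work are solid. World frame = base frame: x ahead of the robot, y to its left, z up, the work surface at z = 0. Lengths are in m, angles in rad, forces in N, time in s.
With the tool pointing down it reaches from about 0.375 to 0.975 m from the base axis. Payload 3.8 kg.
Tool frame: the origin (TCP) lies at the very end of the fingers, on their centre line; the grasp point (between the pads) lies 19 mm behind it; z points along the fingers, y is the line along which they close (so a half turn about z gives the same grasp; the last joint's range is limited). The gripper opens to 85 mm and grips with 20 to 120 N. Pads are 22 mm wide; open, the fingers measure 114 mm over their backs; the gripper's body (76 mm by 85 mm) begins 54 mm behind the grasp point. The pads swing forward as they close: fully open they stand 13 mm farther back than shut.
Start: joints at [-1.174, 0.264, 1.604, -0, 1.274, -0.037], TCP at [0.284, -0.612, 0.231] pointing down, gripper open.
Joint ranges: [-2.63, 2.63], [-0.94, 2.18], [0.31, 2.57], [-1.31, 4.45], [0, 2.66], [-2.55, 2.55]. Speed limits (rad/s): [2.57, 2.57, 3.14, 3.14, 3.14, 3.14].

## Interface

Orientations are given as a rotation vector (axis times angle).
In Python, from workcell import read_state, read_camera, calibration, finish_job gives the robot as it stands.
- The arm moves only by the tool step_arm, never from a script. Its argument "commands" is a list of rows, each an object of numbers: "fingers": the gripper's target within -1 to 1 (shut at 1, half-way at 0, fully open at -1); "dx", "dy", "dz": the shift along the tool's x, y, z in m; "roll": the turn about the tool's z in degrees. In form: [{"fingers": .., "dx": .., "dy": .., "dz": .., "roll": ..}, ...]. A call has 1 to 8 rows; each row is the pose to reach, as a shift and turn from the pose commanded when the call began, along the tool's axes at that moment; what a row does not reach only later rows make up. A row lasts 1/8 s, in which the tool goes at most 62.5 mm and 10.7 degrees, less where a joint would pass 70% of its speed; a pose out of reach is approached as far as the arm can. A call with a gripper value outside its range is refused whole. The fingers move at their own pace and stop on an object; "squeeze" is the grip in N (left out, the last holds). Time passes only in rows, so rows that repeat a pose let the fingers close. It gives the time, the measured TCP pose, the force, the opening and the grip force at its end, in the units of the state.
- read_state(): the state, without advancing time (a new reading comes with each control period).
- read_camera(name): name is "scene" or "top"; returns (picture, depth): 480x640x3 uint8, blue, green, red; 480x640 float32, m along the optical axis (not along the pixel's ray), 0 where there is no reading.
- calibration(name): a dict with "intrinsics" (3x3 intrinsics, pixels), "world_to_cam" (4x4, takes a point from world to camera coordinates). Camera axes: x right, y up, looking along -z (the intrinsics and any distortion apply to the point x, -y, -z); pixel columns grow to the right and rows downward; lengths in m; the calibration is good to about 2 mm. A picture is of the moment at which its call begins. calibration takes no time and is no camera call.
- finish_job(): hands the job in; it is judged then, once.
The state is a dict: "time": time; "q": joint angles; "joint_vel": joint speeds; "joint_torque": joint torques, N m; "tool_pos": TCP position; "tcp_rot": TCP orientation; "wrist_force": force on the tool from outside, world axes, zero at the start; "torque": the same for the moment, N m; "width": opening from 0.0 (shut) to 1.0 (fully open); "grip_force": force on a finger pad.
Only numpy, scipy, OpenCV 4.12 (cv2) and the standard library are available. Lean on these libraries where they do the work, as an engineer would, in place of code of your own. Each camera call takes 0.05 s, during which the arm holds its last target. There are 200 camera calls.

## Task

One of the two look-alike relays is a gutted, lighter one. Lay the two gently in the two trays of the pivot balance, one each, let go and see which side stays down; then take that heavier relay and slide it along the socket's floor, pins first, between the two spring contacts until its end rests firmly against the socket face, without forcing it. Leave it there held by the contacts, the lighter relay lying in its tray, and the other things on the bench undisturbed.

Things in the scene. Friction and masses are not known exactly. Their poses are not given: they have to be found in the camera images.
- relay_a: relay: black box, two metal pins at one end; one of a look-alike pair of different weight (one about 40 g, the other 60 to 80 g). Case 16 mm along x, 29 mm along y (y = -12 to +17 mm), 24 mm high; the pins reach 5 mm further, to y = -17 mm. Origin on the underside, z up. Grasp across the 16 mm (along x). Starts flat on the bench.
- relay_b: relay: black box, two metal pins at one end; one of a look-alike pair of different weight (one about 40 g, the other 60 to 80 g). Case 16 mm along x, 29 mm along y (y = -12 to +17 mm), 24 mm high; the pins reach 5 mm further, to y = -17 mm. Origin on the underside, z up. Grasp across the 16 mm (along x). Starts flat on the bench.
- relay_a_face (a point): foot of relay_a's pin-end face: the point at y = -12 mm in relay_a's frame, on the underside; axes as relay_a's
- relay_b_face (a point): foot of relay_b's pin-end face: the point at y = -12 mm in relay_b's frame, on the underside; axes as relay_b's
- balance: pivot balance, fixed to the bench: grey base 100x200 mm, a stand with a pivot 58 mm above the bench, an aluminium beam with a dark tray at each end. Origin on the bench under the pivot; x along the pivot, y along the beam. Tray centres 110 mm either side of the pivot, tray floors 60 mm above the bench when level. Never load it with more than 15 N.
- beam (a joint): beam tilt, rad: 0 level (where it rests when empty); positive = +y tray up, -y tray down; stops at -0.12 and +0.12 (tray floors about 13 mm lower and higher). It swings freely: one relay alone takes its tray down to the stop; with both in, the heavier one's tray ends at the lower stop, usually within a second or two.
- tray_plus (a point): centre of the floor (upper face) of the tray at the +y end of the beam; tilts with it and is cushioned by a spring (gives 1 N/mm, 8 mm at most). x along the pivot, y along the beam, z up. Floor 46 mm along x by 24 mm along y inside; rims about 6 mm high slope outward. Lay the relay in the middle, long side along x. Nothing near rises above the rims.
- tray_minus (a point): centre of the floor (upper face) of the tray at the -y end of the beam; tilts with it and is cushioned by a spring (gives 1 N/mm, 8 mm at most). x along the pivot, y along the beam, z up. Floor 46 mm along x by 24 mm along y inside; rims about 6 mm high slope outward. Lay the relay in the middle, long side along x. Nothing near rises above the rims.
- socket: relay socket, fixed to the bench: grey base 119x70 mm, open above and to -x. A black floor strip 26 mm wide, 12 mm above the bench, is sprung (gives 0.8 N/mm, 5 mm at most). At the +x end a rigid grey face block, 56 mm wide, top 22 mm above the floor, clamped 0 to 12 mm beyond point socket_seat, elsewhere each time; over 14 N breaks it. Origin on the bench under the base.
- contact_l (a joint): how far the copper spring contact on the socket's +y side is pushed aside, m (0 free, 0.008 at most; 0.5 N/mm). Both contacts are 6.5 mm high above the socket floor (keep fingers higher). They are 10 mm apart from 7 to 20 mm short of socket_seat, then flare to about 22 mm apart at their mouth, 35 mm short of it.
- contact_r (a joint): the same for the contact on the -y side. Spreading the two with the relay takes about 5 to 12 N at first, then a drag of 2 to 4 N up to the face, where the force climbs sharply; the contacts hold the relay where it is left. A brass plunger in the middle of the face stands 2.5 mm proud and is pushed in by the relay with 0.2 to 1.2 N.
- socket_seat (a point): point on the socket floor (12 mm above the bench), on the centre line, x = +20 mm in the socket's frame; axes as the socket's. The face block's face stands 0 to 12 mm beyond (+x) this point: feel for it. The relay is home when its pin-end face rests against that face, relay -y axis along socket +x, flat on the floor. The pins go into the face.
- heatsink: bystander, leave alone: bare finned heatsink, 35x50x25 mm, lying fins up; origin in the middle of its underside
- cap_mid: bystander, leave alone: black cylindrical capacitor lying down, 22x33x22 mm; origin in the middle of its underside
- wick_reel: bystander, leave alone: small flat reel, 41x36x19 mm; origin in the middle of its underside
- tape_blue: bystander, leave alone: roll of insulating tape lying flat, 66 mm across, 19 mm high; origin in the middle of its underside
- screwdriver_fine: bystander, leave alone: thin screwdriver, 152 mm long; origin in the middle of its underside
- side_cutters: bystander, leave alone: small pliers, 108 mm long; origin in the middle of its underside
Not all that is in view belongs to the job. What is shaped like the relay_b but green is not meant.

How it is judged:
By the outcome, as a careful person would: the job done as asked, in the order asked, and still so for the second after the job is handed in, with the robot touching nothing.
It also fails if it takes over 72 s, if anything falls off the work surface, if the arm or the gripper's body presses on something with over 40 N, if the wrist force passes 120 N, or if a joint passes its speed limit or range.

## Working session

There is one attempt and no reset: what is moved stays moved. The work goes in short steps, Python scripts to look and compute and a tool call to move; the robot and the scene stay as the last step left them, time stands still between calls to the robot, and variables do not carry over. Pictures are saved under pics/ and viewed, at most 10 in all, crops included, and the job is handed in when it is done.

Besides the shell and the picture viewer there is one more tool, called by a JSON object that holds its "api" and its "payload", one argument or row to a line. step_arm: Moves the arm, as the interface text tells. Its arguments: {"type":"object","properties":{"commands":{"type":"array","items":{"type":"object","properties":{"fingers":{"type":"number"},"dx":{"type":"number"},"dy":{"type":"number"},"dz":{"type":"number"},"roll":{"type":"number"}}}},"squeeze":{"type":"number"}},"required":["commands"]}

```bash
mkdir -p pics; cat > h.py <<'E'
import numpy as np, cv2
from workcell import *
def grab(n,tag):
    im,d=read_camera(n); cv2.imwrite(f'pics/{tag}.png',im); np.save(f'pics/{tag}.npy',d); return im,d
def ray(n,u,v):
    c=calibration(n);K=np.array(c['intrinsics']);T=np.array(c['world_to_cam'])
    dist=c.get('distortion'); 
    p=cv2.undistortPoints(np.array([[[u,v]]],float),K,None if dist is None else np.array(dist,float))[0,0]
    R=T[:3,:3];o=-R.T@T[:3,3]; return o,R.T@np.array([p[0],-p[1],-1.])
def onz(n,u,v,z):
    o,d=ray(n,u,v); return o+d*(z-o[2])/d[2]
def cloud(n,d):
    c=calibration(n);K=np.array(c['intrinsics']);T=np.array(c['world_to_cam']);R=T[:3,:3];o=-R.T@T[:3,3]
    v,u=np.mgrid[0:480,0:640]
    p=cv2.undistortPoints(np.stack([u,v],-1).reshape(-1,1,2).astype(float),K,None if c.get('distortion') is None else np.array(c['distortion'],float)).reshape(480,640,2)
    dirs=np.stack([p[...,0],-p[...,1],-np.ones((480,640))],-1)@R
    return o+dirs*d[...,None]
E
python3 - <<'E'
from h import *
for n in('top','scene'):
    grab(n,n+'0'); c=calibration(n); print(n,c.keys(),np.round(c['intrinsics'],1).tolist(),np.round(c['world_to_cam'],3).tolist())
print(read_state())
E
```

```text
top dict_keys(['intrinsics', 'world_to_cam']) [[446.4, 0.0, 321.2], [0.0, 446.4, 241.9], [0.0, 0.0, 1.0]] [[0.023, -1.0, 0.017, 0.037], [0.998, 0.024, 0.066, -0.551], [-0.067, 0.016, 0.998, -0.902], [0.0, 0.0, 0.0, 1.0]]
scene dict_keys(['intrinsics', 'world_to_cam']) [[486.2, 0.0, 315.3], [0.0, 486.2, 242.5], [0.0, 0.0, 1.0]] [[0.832, -0.555, 0.014, -0.432], [0.226, 0.362, 0.904, -0.203], [-0.507, -0.749, 0.426, -0.907], [0.0, 0.0, 0.0, 1.0]]
{'time': 0.1, 'q': array([-1.17390981e+00,  2.64681092e-01,  1.60525353e+00, -6.94811100e-06,
        1.27368470e+00, -3.69204210e-02]), 'joint_vel': array([ 0.00066447, -0.00202731, -0.00139499,  0.0024244 , -0.00133281,
        0.00063563]), 'joint_torque': array([ 1.52594935e-04, -5.16704929e+01, -3.68590987e+01, -6.94760320e-05,
        6.26941779e-03, -1.45292375e-05]), 'tool_pos': array([ 0.28344915, -0.6118728 ,  0.23007561]), 'tcp_rot': array([-3.06603371e+00, -6.75665999e-01,  5.79781619e-04]), 'wrist_force': array([ 0.27557565, -0.20285225,  0.25810787]), 'torque': array([ 0.01369553, -0.02459199,  0.00854949]), 'grip_force': 0.0, 'width': 1.0026132967867496}
```

View pics/top0.png

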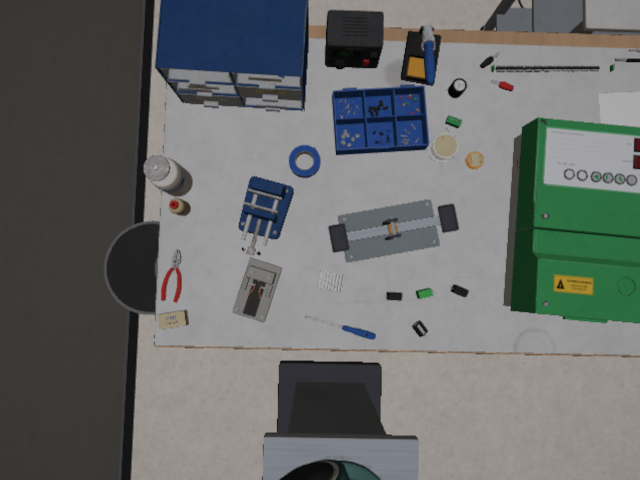

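View pics/scene0.png

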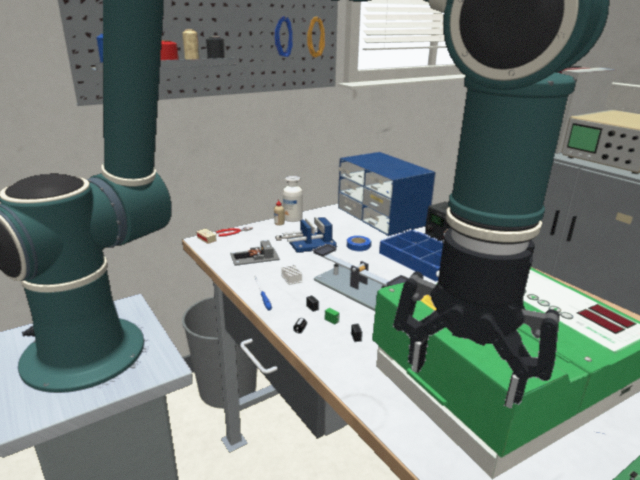

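The top view shows black box (394,296), green box (424,293), black box (459,291) and the capacitor at (420,328) with a white stripe. The balance is at (390,230) and the socket at (258,290). Candidates for the relays are the two black boxes at (394,296) and (459,291); the green one and the capacitor are excluded. I'll check them in one close crop.

```bash
python3 - <<'E'
from h import *
im=cv2.imread('pics/top0.png'); d=np.load('pics/top0.npy')
a=cv2.resize(im[275:345,375:480],None,fx=5.7,fy=5.7,interpolation=cv2.INTER_CUBIC)[:300]
s=cv2.imread('pics/scene0.png')
a2=cv2.resize(s[285:345,285:375],None,fx=5,fy=5,interpolation=cv2.INTER_CUBIC)
b=cv2.resize(im[250:330,225:290],None,fx=5,fy=5,interpolation=cv2.INTER_CUBIC)[:300]
out=np.zeros((600,800,3),np.uint8); out[:300,:a.shape[1]]=a; out[300:,:a2.shape[1]]=a2[:300]; out[300:,460:460+b.shape[1]]=b[:,:340]
cv2.imwrite('pics/crop1.png',out)
P=cloud('top',d)
for u,v in((394,296),(459,291),(424,293),(420,328),(300,300),(460,320),(338,237),(448,217),(360,230),(258,290),(247,310),(265,270)): print(u,v,np.round(P[v,u],4))
E
```

```text
394 296 [ 0.4429 -0.1005  0.0229]
459 291 [ 0.4561 -0.2333  0.0243]
424 293 [ 0.4504 -0.1616  0.024 ]
420 328 [ 0.3791 -0.1549  0.0201]
300 300 [ 0.4291  0.0915 -0.0007]
460 320 [ 3.950e-01 -2.434e-01  3.000e-04]
338 237 [0.5578 0.0183 0.0606]
448 217 [ 0.6027 -0.1985  0.0625]
360 230 [ 0.5739 -0.026   0.0488]
258 290 [0.4484 0.178  0.0115]
247 310 [0.4071 0.1991 0.0118]
265 270 [0.4897 0.1628 0.0313]
```

View pics/crop1.png

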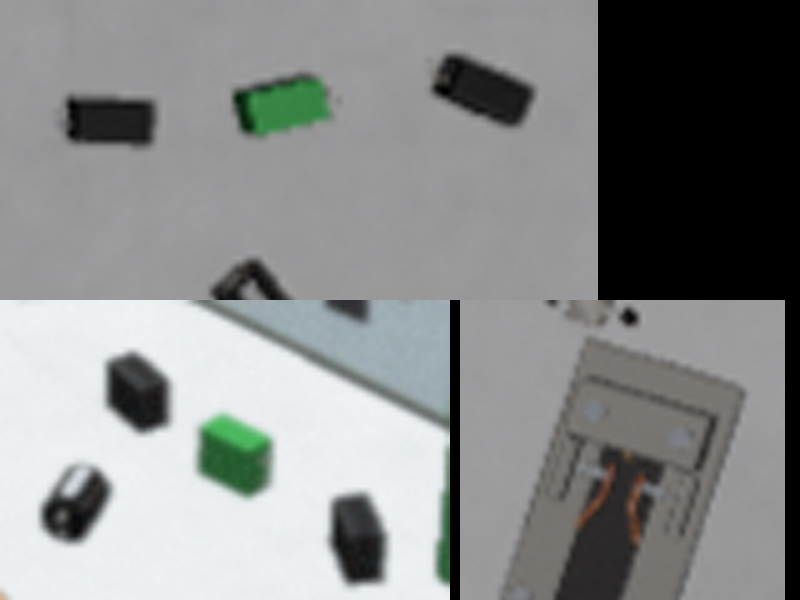

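The crop shows both black relays with a pin gleam at their left end (world +y): left one at crop (62,118), right one at (440,78). The green decoy is between them. The socket's mouth points toward the robot, and the copper contacts and brass plunger are visible.

```bash
cat >> h.py <<'E'
def rect(P,m,n=1):
    cnt=P[m][:,:2]; c,s,a=cv2.minAreaRect((cnt*1000).astype(np.float32)); return np.round(c,1),np.round(s,1),round(a,1)
def tops(P,im,box,zlo,zhi,vmax=255,vmin=0):
    v0,v1,u0,u1=box; m=np.zeros((480,640),bool); m[v0:v1,u0:u1]=1
    g=im.max(2); return m&(P[...,2]>zlo)&(P[...,2]<zhi)&(g<=vmax)&(g>=vmin)
E
python3 - <<'E'
from h import *
im=cv2.imread('pics/top0.png'); d=np.load('pics/top0.npy'); P=cloud('top',d)
for nm,b,zl,zh,vm in(('L',(285,305,380,405),.016,.03,255),('R',(280,302,445,475),.016,.03,255),
   ('traP',(215,255,325,350),.052,.075,90),('trM',(200,235,435,462),.052,.075,90),
   ('base',(195,265,325,445),.003,.02,255),('sock',(255,325,230,285),.005,.016,255),('face',(255,325,230,290),.028,.045,255),('sockall',(255,325,230,290),.005,.045,255),('floor',(275,322,235,285),.006,.018,60)):
    m=tops(P,im,b,zl,zh,vm); print(nm,m.sum(),*rect(P,m),'z',np.round(np.median(P[m][:,2]),4),'ctr',np.round(P[m].mean(0)[:2]*1000,1))
    if nm=='floor' : 
        q=P[m][:,:2]; w,V=np.linalg.eigh(np.cov(q.T)); print('dir',V[:,1],np.degrees(np.arctan2(*V[::-1,1])),np.sqrt(w))
for nm,b in(('L',(285,305,380,405)),('R',(280,302,445,475))):
    m=tops(P,im,b,-.01,.03,70); v,u=np.nonzero(m); 
    c=cv2.minAreaRect(np.stack([u,v],1).astype(np.float32)); print(nm,c)
E
```

```text
L 110 [ 444.  -101.3] [14.5 26.9] 1.5 z 0.0242 ctr [ 443.9 -101.2]
R 117 [ 458.3 -236.3] [31.3 15.2] 67.5 z 0.024 ctr [ 458.1 -236.3]
traP 448 [557.4  17.2] [53.6 33.4] 11.2 z 0.0605 ctr [557.2  17.1]
trM 438 [ 601.2 -198.1] [52.7 33.1] 11.1 z 0.0603 ctr [ 601.6 -198.6]
base 3772 [581.  -82.2] [145.9 250.5] 1.4 z 0.0097 ctr [579.1 -90.6]
sock 1116 [445.9 189.4] [ 97.5 136.4] 80.8 z 0.0079 ctr [441.6 182.7]
face 334 [481.1 171.5] [55.5 24.2] 73.2 z 0.0338 ctr [481.3 171.4]
sockall 1572 [446.9 173.7] [117.5 137.9] 89.8 z 0.0108 ctr [451.1 179.8]
floor 342 [433.  185.9] [24.3 71.5] 74.1 z 0.0118 ctr [428.9 187.1]
dir [-0.95894324  0.28359808] 163.52493268754282 [0.00679337 0.0203384 ]
L ((394.0, 295.5), (7.0, 14.0), 90.0)
R ((459.2327575683594, 290.4569091796875), (16.019386291503906, 7.48446798324585), 23.198591232299805)
```

```bash
cat >> h.py <<'E'
from scipy.spatial.transform import Rotation as Ro
def th(s): 
    x=Ro.from_rotvec(s['tcp_rot']).as_matrix()[:,0]; return np.degrees(np.arctan2(x[1],x[0]))
def go(x,y,z,t,s=None):
    s=s or read_state(); R=Ro.from_rotvec(s['tcp_rot']).as_matrix(); dlt=R.T@(np.array([x,y,z])-s['tool_pos'])
    r=-((t-th(s)+180)%360-180); print('now',s['time'],np.round(s['tool_pos'],4),'th',round(th(s),2),'-> d',np.round(dlt,4),'roll',round(r,1),'F',np.round(s['wrist_force'],2))
E
python3 - <<'E'
from h import *
d=np.load('pics/top0.npy'); P=cloud('top',d)
m=(P[...,1]<-.3)&(P[...,1]>-.8)&(P[...,0]>.3)&(P[...,0]<.8)&(P[...,2]>.05); print(P[m].min(0),P[m].max(0))
m&=P[...,0]<.5; print(P[m].max(0))
go(.458,-.236,.12,67.5)
E
```

```text
[ 0.40437318 -0.53881036  0.05738207] [ 0.79078903 -0.31969896  0.16737948]
[ 0.49999473 -0.31969896  0.16737948]
now 0.1 [ 0.2834 -0.6119  0.2301] th 24.86 -> d [ 0.3164 -0.2675  0.1106] roll -42.6 F [ 0.28 -0.2   0.26]
```

{"api": "step_arm", "payload": {
  "commands": [
    {"fingers": 0,"dx": 0.158,"dy": -0.134,"dz": 0,"roll": -22},
    {"fingers": 0,"dx": 0.316,"dy": -0.2675,"dz": 0,"roll": -42.6},
    {"fingers": 0,"dx": 0.316,"dy": -0.2675,"dz": 0,"roll": -42.6},
    {"fingers": 0,"dx": 0.316,"dy": -0.2675,"dz": 0,"roll": -42.6},
    {"fingers": 0,"dx": 0.316,"dy": -0.2675,"dz": 0,"roll": -42.6},
    {"fingers": 0,"dx": 0.316,"dy": -0.2675,"dz": 0.03,"roll": -42.6},
    {"fingers": 0,"dx": 0.316,"dy": -0.2675,"dz": 0.1,"roll": -42.6},
    {"fingers": 0,"dx": 0.316,"dy": -0.2675,"dz": 0.16,"roll": -42.6}
  ],
  "squeeze": 30
}}

```text
time: 1.1
tool_pos: [0.4581, -0.239, 0.0958]
tcp_rot: [2.608, 1.746, 0.003]
wrist_force: [0.1, -0.7, -1.3]
width: 0.501
grip_force: 0.0
```

```bash
python3 - <<'E'
from h import *
go(.458,-.236,.011,67.5); print(read_state()['width'])
t,_=grab('top','t1'); s,_=grab('scene','s1')
a=cv2.resize(t[240:340,395:525],None,fx=3,fy=3,interpolation=cv2.INTER_CUBIC)
b=cv2.resize(s[270:400,270:400],None,fx=3,fy=3,interpolation=cv2.INTER_CUBIC)
o=np.zeros((400,800,3),np.uint8);o[:300,:390]=a;o[:390,400:790]=b;cv2.imwrite('pics/c2.png',o)
E
```

```text
now 1.1 [ 0.4581 -0.239   0.0958] th 67.61 -> d [ 0.0028 -0.0015  0.0848] roll 0.1 F [ 0.06 -0.75 -1.34]
0.5007874337471184
```

View pics/c2.png

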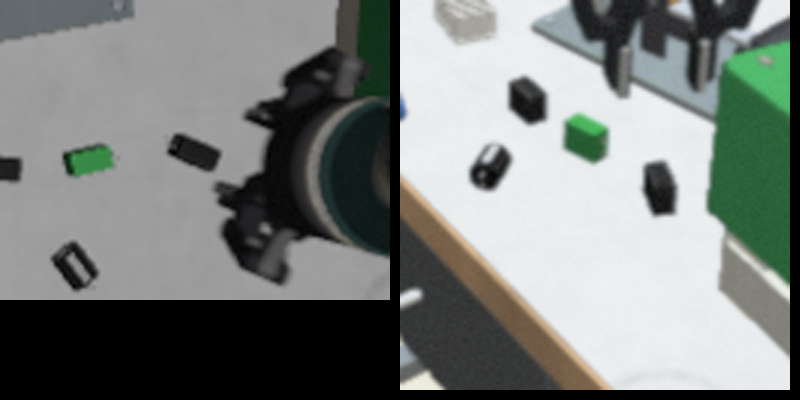

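The crop shows the gripper above relay R (top crop (195,152)), straddling it in perspective, with the surroundings untouched. I'm descending and gripping.

{"api": "step_arm", "payload": {
  "commands": [
    {"fingers": 0,"dx": 0.0028,"dy": -0.0015,"dz": 0.05},
    {"fingers": 0,"dx": 0.0028,"dy": -0.0015,"dz": 0.0855},
    {"fingers": 0,"dx": 0.0028,"dy": -0.0015,"dz": 0.0855},
    {"fingers": 1,"dx": 0.0028,"dy": -0.0015,"dz": 0.0855},
    {"fingers": 1,"dx": 0.0028,"dy": -0.0015,"dz": 0.0855},
    {"fingers": 1,"dx": 0.0028,"dy": -0.0015,"dz": 0.0855},
    {"fingers": 1,"dx": 0.0028,"dy": -0.0015,"dz": 0.0855},
    {"fingers": 1,"dx": 0.0028,"dy": -0.0015,"dz": 0.0855}
  ],
  "squeeze": 25
}}

```text
invalid input
```

```bash
python3 - <<'E'
from h import *
go(.458,-.236,.13,67.5); go(.6013,-.1985,.13,11.5)
E
```

```text
now 1.2 [ 0.4506 -0.2355  0.0886] th 67.58 -> d [ 0.0025  0.0064 -0.0415] roll 0.1 F [-2.37  0.86  0.16]
now 1.2 [ 0.4506 -0.2355  0.0886] th 67.58 -> d [ 0.0918  0.1246 -0.0432] roll 56.1 F [-2.37  0.86  0.16]
```

{"api": "step_arm", "payload": {
  "commands": [
    {"fingers": 0,"dx": 0,"dy": 0,"dz": 0,"roll": 0},
    {"fingers": 0,"dx": 0,"dy": 0,"dz": 0,"roll": 0},
    {"fingers": 0,"dx": 0,"dy": 0,"dz": 0,"roll": 0}
  ],
  "squeeze": 25
}}

```text
time: 1.58
tool_pos: [0.458, -0.2421, 0.0987]
tcp_rot: [2.61, 1.741, 0.003]
wrist_force: [0.4, -0.4, 0.4]
width: 0.503
grip_force: 0.0
```

```bash
python3 - <<'E'
from h import *
go(.458,-.236,.01,67.5)
E
```

```text
now 1.575 [ 0.458  -0.2421  0.0987] th 67.39 -> d [ 0.0057 -0.0028  0.0887] roll -0.1 F [ 0.39 -0.39  0.43]
```

{"api": "step_arm", "payload": {
  "commands": [
    {"fingers": 0,"dx": 0.0057,"dy": -0.0028,"dz": 0.045,"roll": 0},
    {"fingers": 0,"dx": 0.0057,"dy": -0.0028,"dz": 0.088,"roll": 0},
    {"fingers": 0,"dx": 0.0057,"dy": -0.0028,"dz": 0.088,"roll": 0},
    {"fingers": 0,"dx": 0.0057,"dy": -0.0028,"dz": 0.088,"roll": 0},
    {"fingers": 1,"dx": 0.0057,"dy": -0.0028,"dz": 0.088,"roll": 0},
    {"fingers": 1,"dx": 0.0057,"dy": -0.0028,"dz": 0.088,"roll": 0},
    {"fingers": 1,"dx": 0.0057,"dy": -0.0028,"dz": 0.088,"roll": 0},
    {"fingers": 1,"dx": 0.0057,"dy": -0.0028,"dz": 0.088,"roll": 0}
  ],
  "squeeze": 25
}}

```text
time: 2.58
tool_pos: [0.4578, -0.2352, 0.0103]
tcp_rot: [2.61, 1.742, 0.003]
wrist_force: [-0.4, 0.5, 7.2]
width: 0.18
grip_force: 27.6
```

```bash
python3 - <<'E'
from h import *
go(.458,-.236,.1,67.5); go(.6013,-.1985,.13,11.5)
E
```

```text
now 2.575 [ 0.4578 -0.2352  0.0103] th 67.46 -> d [-0.0007  0.0008 -0.0897] roll -0.0 F [-0.38  0.52  7.16]
now 2.575 [ 0.4578 -0.2352  0.0103] th 67.46 -> d [ 0.0888  0.1189 -0.1193] roll 56.0 F [-0.38  0.52  7.16]
```

{"api": "step_arm", "payload": {
  "commands": [
    {"fingers": 1,"dx": 0,"dy": 0,"dz": -0.06,"roll": 0},
    {"fingers": 1,"dx": 0,"dy": 0,"dz": -0.12,"roll": 0},
    {"fingers": 1,"dx": 0.03,"dy": 0.04,"dz": -0.12,"roll": 10},
    {"fingers": 1,"dx": 0.06,"dy": 0.08,"dz": -0.12,"roll": 20},
    {"fingers": 1,"dx": 0.089,"dy": 0.119,"dz": -0.12,"roll": 30},
    {"fingers": 1,"dx": 0.089,"dy": 0.119,"dz": -0.12,"roll": 40},
    {"fingers": 1,"dx": 0.089,"dy": 0.119,"dz": -0.12,"roll": 50},
    {"fingers": 1,"dx": 0.089,"dy": 0.119,"dz": -0.12,"roll": 56}
  ]
}}

```text
time: 3.58
tool_pos: [0.6002, -0.1972, 0.1283]
tcp_rot: [3.126, 0.308, 0.0]
wrist_force: [0.0, -1.3, -1.3]
width: 0.18
grip_force: 26.6
```

{"api": "step_arm", "payload": {
  "commands": [
    {"fingers": 1,"dx": 0,"dy": 0,"dz": 0,"roll": 0},
    {"fingers": 1,"dx": 0,"dy": 0,"dz": 0,"roll": 0},
    {"fingers": 1,"dx": 0,"dy": 0,"dz": 0,"roll": 0}
  ]
}}

```text
time: 3.95
tool_pos: [0.6, -0.1975, 0.1282]
tcp_rot: [3.126, 0.315, 0.0]
wrist_force: [-1.0, 0.9, -1.1]
width: 0.176
grip_force: 26.6
```

```bash
python3 - <<'E'
from h import *
go(.6013,-.1985,.072,11.5); print(read_state()['width'])
t,d=grab('top','t2'); s,ds=grab('scene','s2')
# scene: black relay & tray
a=cv2.resize(t[180:280,300:500],None,fx=2,fy=2,interpolation=cv2.INTER_CUBIC)
b=cv2.resize(s[220:350,300:480],None,fx=4,fy=3,interpolation=cv2.INTER_CUBIC)
o=np.zeros((600,800,3),np.uint8);o[:200,:400]=a;o[205:595,:720]=b;cv2.imwrite('pics/c3.png',o)
E
```

```text
now 3.95 [ 0.6    -0.1975  0.1282] th 11.51 -> d [0.0011 0.0012 0.0562] roll 0.0 F [-0.96  0.89 -1.09]
0.17632062983511085
```

View pics/c3.png

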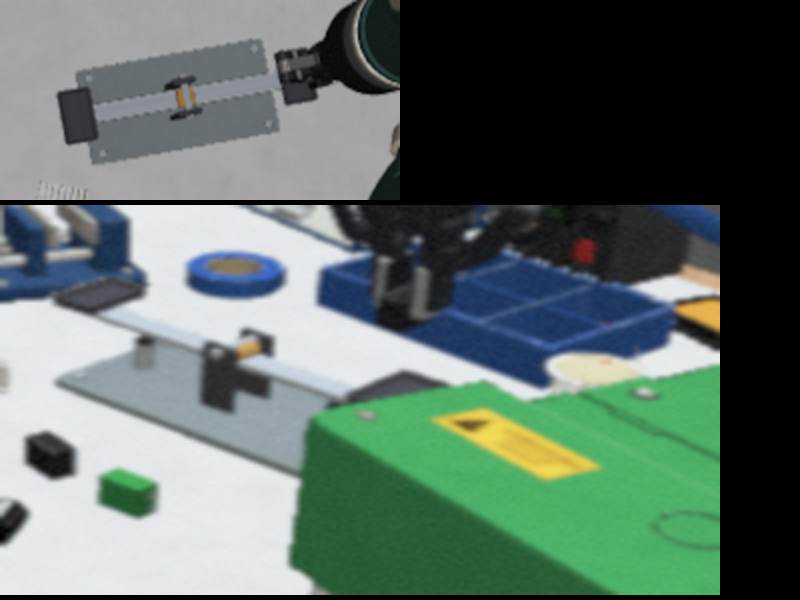

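The view shows relay R held level above the −y tray (scene crop (400,310)), the beam level and nothing disturbed. I'm lowering it with the tray down towards its stop, then releasing.

{"api": "step_arm", "payload": {
  "commands": [
    {"fingers": 1,"dx": 0.001,"dy": 0.001,"dz": 0.03,"roll": 0},
    {"fingers": 1,"dx": 0.001,"dy": 0.001,"dz": 0.05,"roll": 0},
    {"fingers": 1,"dx": 0.001,"dy": 0.001,"dz": 0.056,"roll": 0},
    {"fingers": 1,"dx": 0.001,"dy": 0.001,"dz": 0.06,"roll": 0},
    {"fingers": 1,"dx": 0.001,"dy": 0.001,"dz": 0.064,"roll": 0},
    {"fingers": 1,"dx": 0.001,"dy": 0.001,"dz": 0.067,"roll": 0},
    {"fingers": 1,"dx": 0.001,"dy": 0.001,"dz": 0.069,"roll": 0},
    {"fingers": 1,"dx": 0.001,"dy": 0.001,"dz": 0.069,"roll": 0}
  ]
}}

```text
time: 5.05
tool_pos: [0.6012, -0.1983, 0.059]
tcp_rot: [3.126, 0.314, -0.0]
wrist_force: [-0.7, -0.3, -0.8]
width: 0.18
grip_force: 26.6
```

{"api": "step_arm", "payload": {
  "commands": [
    {"fingers": 1,"dx": 0,"dy": 0,"dz": 0.001,"roll": 0},
    {"fingers": 0.5,"dx": 0,"dy": 0,"dz": 0.001,"roll": 0},
    {"fingers": 0.3,"dx": 0,"dy": 0,"dz": 0.001,"roll": 0},
    {"fingers": 0.2,"dx": 0,"dy": 0,"dz": 0.001,"roll": 0},
    {"fingers": 0.2,"dx": 0,"dy": 0,"dz": 0.0,"roll": 0},
    {"fingers": 0.2,"dx": 0,"dy": 0,"dz": -0.03,"roll": 0},
    {"fingers": 0.2,"dx": 0,"dy": 0,"dz": -0.08,"roll": 0},
    {"fingers": 0.2,"dx": 0,"dy": 0,"dz": -0.08,"roll": 0}
  ]
}}

```text
time: 6.05
tool_pos: [0.605, -0.1997, 0.1449]
tcp_rot: [3.121, 0.313, 0.015]
wrist_force: [0.1, 0.2, 0.1]
width: 0.396
grip_force: 0.0
```

```bash
python3 - <<'E'
from h import *
go(.444,-.1013,.135,91.5)
E
```

```text
now 6.05 [ 0.605  -0.1997  0.1449] th 11.46 -> d [-0.1383 -0.1285  0.008 ] roll -80.0 F [0.08 0.19 0.07]
```

{"api": "step_arm", "payload": {
  "commands": [
    {"fingers": 0.1,"dx": -0.02,"dy": -0.02,"dz": 0,"roll": -10},
    {"fingers": 0.1,"dx": -0.05,"dy": -0.05,"dz": 0,"roll": -20},
    {"fingers": 0.1,"dx": -0.08,"dy": -0.08,"dz": 0,"roll": -30},
    {"fingers": 0.1,"dx": -0.11,"dy": -0.11,"dz": 0,"roll": -40},
    {"fingers": 0.1,"dx": -0.1365,"dy": -0.127,"dz": 0,"roll": -50},
    {"fingers": 0,"dx": -0.1365,"dy": -0.127,"dz": 0,"roll": -60},
    {"fingers": 0,"dx": -0.1365,"dy": -0.127,"dz": 0.02,"roll": -70},
    {"fingers": 0,"dx": -0.1365,"dy": -0.127,"dz": 0.04,"roll": -80}
  ]
}}

```text
time: 7.05
tool_pos: [0.4419, -0.1008, 0.0983]
tcp_rot: [2.186, 2.256, 0.0]
wrist_force: [-0.3, -0.4, -0.7]
width: 0.5
grip_force: 0.0
```

{"api": "step_arm", "payload": {
  "commands": [
    {"fingers": 0,"dx": 0,"dy": 0,"dz": 0,"roll": 0},
    {"fingers": 0,"dx": 0,"dy": 0,"dz": 0,"roll": 0}
  ]
}}

```text
time: 7.3
tool_pos: [0.4423, -0.1009, 0.0992]
tcp_rot: [-2.196, -2.246, -0.0]
wrist_force: [-1.1, -0.6, 0.7]
width: 0.5
grip_force: 0.0
```

```bash
python3 - <<'E'
from h import *
go(.444,-.1013,.0105,91.5)
t,d=grab('top','t3'); P=cloud('top',d)
for n,b,z0,z1,v in(('trM',(195,240,430,470),.04,.07,95),('trP',(210,260,320,355),.05,.09,95),('R',(195,240,430,470),.068,.09,255)):
    m=tops(P,t,b,z0,z1,v); print(n,m.sum(),*(rect(P,m) if m.sum() else ()),np.median(P[m][:,2]))
s,_=grab('scene','s3')
a=cv2.resize(t[180:310,320:480],None,fx=2.4,fy=2.4,interpolation=cv2.INTER_CUBIC)
b=cv2.resize(s[240:360,300:440],None,fx=2.8,fy=2.8,interpolation=cv2.INTER_CUBIC)
o=np.zeros((340,790,3),np.uint8);o[:a.shape[0],:a.shape[1]]=a;o[:b.shape[0],395:395+b.shape[1]]=b;cv2.imwrite('pics/c4.png',o)
E
```

```text
now 7.3 [ 0.4423 -0.1009  0.0992] th 91.29 -> d [-0.0004  0.0017  0.0887] roll -0.2 F [-1.06 -0.63  0.67]
trM 369 [ 601.2 -197.6] [52.6 32.9] 12.8 0.04897542517832587
trP 459 [557.7  15.7] [54. 33.] 11.5 0.07356646625059027
R 98 [ 600.2 -201.1] [27.5 15.5] 11.7 0.07024615403613677
```

View pics/c4.png

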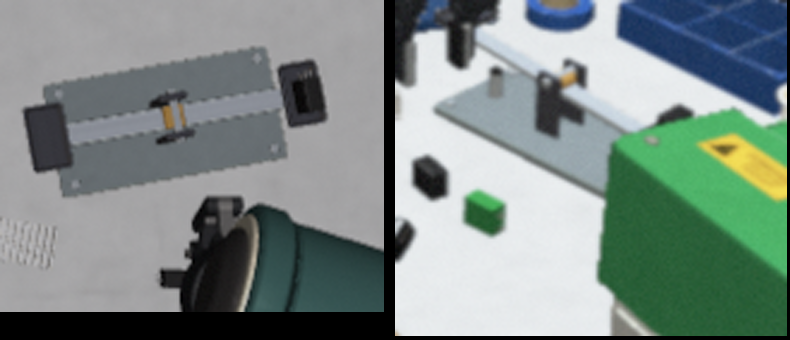

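Relay R lies flat in the −y tray (top crop (303,97)), which is down. The +y tray is up at 73.5 mm, and the bench items are unchanged. I'm taking relay L next.

{"api": "step_arm", "payload": {
  "commands": [
    {"fingers": 0,"dx": -0.0004,"dy": 0.0017,"dz": 0.045,"roll": 0},
    {"fingers": 0,"dx": -0.0004,"dy": 0.0017,"dz": 0.0885,"roll": 0},
    {"fingers": 0,"dx": -0.0004,"dy": 0.0017,"dz": 0.0885,"roll": 0},
    {"fingers": 0,"dx": -0.0004,"dy": 0.0017,"dz": 0.0885,"roll": 0},
    {"fingers": 1,"dx": -0.0004,"dy": 0.0017,"dz": 0.0885,"roll": 0},
    {"fingers": 1,"dx": -0.0004,"dy": 0.0017,"dz": 0.0885,"roll": 0},
    {"fingers": 1,"dx": -0.0004,"dy": 0.0017,"dz": 0.0885,"roll": 0},
    {"fingers": 1,"dx": -0.0004,"dy": 0.0017,"dz": 0.0885,"roll": 0}
  ],
  "squeeze": 25
}}

```text
time: 8.4
tool_pos: [0.4459, -0.1018, 0.0126]
tcp_rot: [2.191, 2.247, 0.003]
wrist_force: [-0.5, -0.3, 6.2]
width: 0.18
grip_force: 27.1
```

```bash
python3 - <<'E'
from h import *
go(.5575,.0165,.13,11.5)
E
```

```text
now 8.4 [ 0.4459 -0.1018  0.0126] th 91.45 -> d [ 0.1153  0.115  -0.1171] roll 80.0 F [-0.5  -0.25  6.19]
```

{"api": "step_arm", "payload": {
  "commands": [
    {"fingers": 1,"dx": 0,"dy": 0,"dz": -0.06,"roll": 0},
    {"fingers": 1,"dx": 0,"dy": 0,"dz": -0.117,"roll": 10},
    {"fingers": 1,"dx": 0.03,"dy": 0.03,"dz": -0.117,"roll": 20},
    {"fingers": 1,"dx": 0.06,"dy": 0.06,"dz": -0.117,"roll": 30},
    {"fingers": 1,"dx": 0.09,"dy": 0.09,"dz": -0.117,"roll": 40},
    {"fingers": 1,"dx": 0.1153,"dy": 0.115,"dz": -0.117,"roll": 50},
    {"fingers": 1,"dx": 0.1153,"dy": 0.115,"dz": -0.117,"roll": 60},
    {"fingers": 1,"dx": 0.1153,"dy": 0.115,"dz": -0.117,"roll": 70}
  ]
}}

```text
time: 9.4
tool_pos: [0.5563, 0.0176, 0.128]
tcp_rot: [3.088, 0.578, 0.001]
wrist_force: [0.1, -0.4, -0.2]
width: 0.175
grip_force: 26.2
```

{"api": "step_arm", "payload": {
  "commands": [
    {"fingers": 1,"dx": 0,"dy": 0,"dz": 0,"roll": 10},
    {"fingers": 1,"dx": 0,"dy": 0,"dz": 0,"roll": 10},
    {"fingers": 1,"dx": 0,"dy": 0,"dz": 0,"roll": 10},
    {"fingers": 1,"dx": 0,"dy": 0,"dz": 0,"roll": 10}
  ]
}}

```text
time: 9.9
tool_pos: [0.556, 0.0168, 0.1277]
tcp_rot: [3.126, 0.316, 0.0]
wrist_force: [-0.4, -0.6, -0.3]
width: 0.178
grip_force: 26.2
```

```bash
python3 - <<'E'
from h import *
go(.5575,.0165,.085,11.5)
E
```

```text
now 9.9 [0.556  0.0168 0.1277] th 11.54 -> d [0.0014 0.0006 0.0427] roll 0.0 F [-0.43 -0.59 -0.29]
```

{"api": "step_arm", "payload": {
  "commands": [
    {"fingers": 1,"dx": 0.0014,"dy": 0,"dz": 0.025,"roll": 0},
    {"fingers": 1,"dx": 0.0014,"dy": 0,"dz": 0.037,"roll": 0},
    {"fingers": 1,"dx": 0.0014,"dy": 0,"dz": 0.041,"roll": 0},
    {"fingers": 1,"dx": 0.0014,"dy": 0,"dz": 0.044,"roll": 0},
    {"fingers": 1,"dx": 0.0014,"dy": 0,"dz": 0.047,"roll": 0},
    {"fingers": 1,"dx": 0.0014,"dy": 0,"dz": 0.05,"roll": 0},
    {"fingers": 1,"dx": 0.0014,"dy": 0,"dz": 0.053,"roll": 0},
    {"fingers": 1,"dx": 0.0014,"dy": 0,"dz": 0.055,"roll": 0}
  ]
}}

```text
time: 10.9
tool_pos: [0.5576, 0.0172, 0.0725]
tcp_rot: [3.126, 0.314, 0.001]
wrist_force: [0.4, 0.9, 0.0]
width: 0.177
grip_force: 26.3
```

{"api": "step_arm", "payload": {
  "commands": [
    {"fingers": 1,"dx": 0,"dy": 0,"dz": 0,"roll": 0},
    {"fingers": 0.5,"dx": 0,"dy": 0,"dz": 0,"roll": 0},
    {"fingers": 0.3,"dx": 0,"dy": 0,"dz": 0,"roll": 0},
    {"fingers": 0.1,"dx": 0,"dy": 0,"dz": 0,"roll": 0},
    {"fingers": 0.1,"dx": 0,"dy": 0,"dz": -0.04,"roll": 0},
    {"fingers": 0,"dx": 0,"dy": 0,"dz": -0.1,"roll": 0},
    {"fingers": 0,"dx": 0,"dy": 0,"dz": -0.1,"roll": 0}
  ]
}}

```text
time: 11.78
tool_pos: [0.5618, 0.0171, 0.179]
tcp_rot: [3.125, 0.313, 0.019]
wrist_force: [1.1, 0.6, 0.0]
width: 0.498
grip_force: 0.0
```

{"api": "step_arm", "payload": {
  "commands": [
    {"fingers": 0,"dx": -0.06,"dy": 0.06,"dz": 0,"roll": 0},
    {"fingers": 0,"dx": -0.1,"dy": 0.1,"dz": 0,"roll": 0},
    {"fingers": 0,"dx": -0.1,"dy": 0.1,"dz": 0,"roll": 0},
    {"fingers": 0,"dx": -0.1,"dy": 0.1,"dz": 0,"roll": 0},
    {"fingers": 0,"dx": -0.1,"dy": 0.1,"dz": 0,"roll": 0},
    {"fingers": 0,"dx": -0.1,"dy": 0.1,"dz": 0,"roll": 0},
    {"fingers": 0,"dx": -0.1,"dy": 0.1,"dz": 0,"roll": 0},
    {"fingers": 0,"dx": -0.1,"dy": 0.1,"dz": 0,"roll": 0}
  ]
}}

```text
time: 12.78
tool_pos: [0.4795, -0.1002, 0.1725]
tcp_rot: [-3.126, -0.315, 0.0]
wrist_force: [0.4, -1.0, -0.3]
width: 0.5
grip_force: 0.0
```

```bash
cat > bal.py <<'E'
from h import *
import sys
t,d=grab('top',sys.argv[1]); P=cloud('top',d)
for n,b,z0,z1,v in(('trM',(190,245,425,475),.03,.09,95),('trP',(205,265,315,360),.03,.09,95),('R',(190,245,425,475),.066,.12,255),('L',(205,265,315,360),.066,.12,255)):
    m=tops(P,t,b,z0,z1,v); print(n,m.sum(),*(rect(P,m) if m.sum() else ()),np.median(P[m][:,2]),np.percentile(P[m][:,2],90))
go(.5575,.0165,.13,11.5)
cv2.imwrite('pics/c_'+sys.argv[1]+'.png',cv2.resize(t[170:310,300:500],None,fx=3,fy=3,interpolation=cv2.INTER_CUBIC))
E
python3 bal.py t4
```

```text
trM 326 [ 605.9 -196.2] [42.6 31.9] 12.2 0.052330266186769725 0.0709449276648495
trP 327 [557.5  15.8] [53.6 33.1] 12.5 0.07422932000099003 0.08048556427460395
R 113 [ 600.4 -200.9] [27.  16.7] 9.8 0.07000696450637744 0.07233496715778595
L 469 [557.7  15.7] [53.9 33.2] 11.3 0.07662291677891941 0.09696705636583088
now 12.825 [ 0.4794 -0.1003  0.1725] th 11.49 -> d [ 0.0998 -0.0989  0.0425] roll -0.0 F [ 0.42 -0.32  0.46]
```

View pics/c_t4.png

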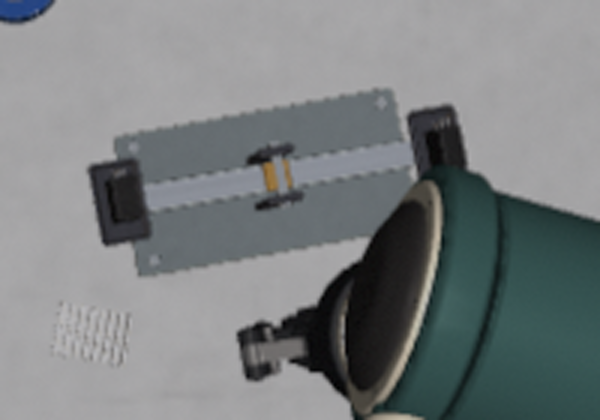

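After about 1.7 s, relay R's tray (right, crop (440,150)) stays down with its top at 70 mm. Relay L's tray (crop (125,195)) is up with its top at 97 mm. R is the heavier, so I'll retrieve it and lift slowly so L's tray settles gently.

```bash
python3 - <<'E'
from h import *
go(.6,-.2005,.11,11.5)
E
```

```text
now 12.825 [ 0.4794 -0.1003  0.1725] th 11.49 -> d [0.0983 0.1222 0.0625] roll -0.0 F [ 0.42 -0.32  0.46]
```

{"api": "step_arm", "payload": {
  "commands": [
    {"fingers": 0.1,"dx": 0.04,"dy": 0.05,"dz": 0,"roll": 0},
    {"fingers": 0.1,"dx": 0.075,"dy": 0.095,"dz": 0,"roll": 0},
    {"fingers": 0.1,"dx": 0.0983,"dy": 0.1222,"dz": 0,"roll": 0},
    {"fingers": 0.1,"dx": 0.0983,"dy": 0.1222,"dz": 0.03,"roll": 0},
    {"fingers": 0.1,"dx": 0.0983,"dy": 0.1222,"dz": 0.06,"roll": 0},
    {"fingers": 0.1,"dx": 0.0983,"dy": 0.1222,"dz": 0.06,"roll": 0},
    {"fingers": 0.1,"dx": 0.0983,"dy": 0.1222,"dz": 0.06,"roll": 0}
  ]
}}

```text
time: 13.7
tool_pos: [0.6003, -0.201, 0.1135]
tcp_rot: [3.125, 0.314, 0.001]
wrist_force: [0.2, -0.2, 0.6]
width: 0.451
grip_force: 0.0
```

```bash
python3 - <<'E'
from h import *
go(.6,-.2005,.059,11.5)
E
```

```text
now 13.7 [ 0.6003 -0.201   0.1135] th 11.46 -> d [-0.0003 -0.0006  0.0545] roll -0.0 F [ 0.21 -0.24  0.63]
```

{"api": "step_arm", "payload": {
  "commands": [
    {"fingers": 0.1,"dx": 0,"dy": 0,"dz": 0.03,"roll": 0},
    {"fingers": 0.1,"dx": 0,"dy": 0,"dz": 0.05,"roll": 0},
    {"fingers": 0.1,"dx": 0,"dy": 0,"dz": 0.0545,"roll": 0},
    {"fingers": 0.4,"dx": 0,"dy": 0,"dz": 0.0545,"roll": 0},
    {"fingers": 0.5,"dx": 0,"dy": 0,"dz": 0.0545,"roll": 0},
    {"fingers": 1,"dx": 0,"dy": 0,"dz": 0.0545,"roll": 0},
    {"fingers": 1,"dx": 0,"dy": 0,"dz": 0.0545,"roll": 0},
    {"fingers": 1,"dx": 0,"dy": 0,"dz": 0.0545,"roll": 0}
  ],
  "squeeze": 30
}}

```text
time: 14.7
tool_pos: [0.6004, -0.2011, 0.0586]
tcp_rot: [3.125, 0.313, 0.002]
wrist_force: [0.4, -0.1, 2.3]
width: 0.18
grip_force: 29.2
```

{"api": "step_arm", "payload": {
  "commands": [
    {"fingers": 1,"dx": 0,"dy": 0,"dz": -0.003,"roll": 0},
    {"fingers": 1,"dx": 0,"dy": 0,"dz": -0.006,"roll": 0},
    {"fingers": 1,"dx": 0,"dy": 0,"dz": -0.009,"roll": 0},
    {"fingers": 1,"dx": 0,"dy": 0,"dz": -0.012,"roll": 0},
    {"fingers": 1,"dx": 0,"dy": 0,"dz": -0.015,"roll": 0},
    {"fingers": 1,"dx": 0,"dy": 0,"dz": -0.018,"roll": 0},
    {"fingers": 1,"dx": 0,"dy": 0,"dz": -0.021,"roll": 0},
    {"fingers": 1,"dx": 0,"dy": 0,"dz": -0.024,"roll": 0}
  ]
}}

```text
time: 15.7
tool_pos: [0.5998, -0.2009, 0.0822]
tcp_rot: [-3.126, -0.313, -0.0]
wrist_force: [-0.4, -0.0, -0.0]
width: 0.183
grip_force: 29.0
```

{"api": "step_arm", "payload": {
  "commands": [
    {"fingers": 1,"dx": 0,"dy": 0,"dz": -0.003,"roll": 0},
    {"fingers": 1,"dx": 0,"dy": 0,"dz": -0.006,"roll": 0},
    {"fingers": 1,"dx": 0,"dy": 0,"dz": -0.009,"roll": 0},
    {"fingers": 1,"dx": 0,"dy": 0,"dz": -0.03,"roll": 0},
    {"fingers": 1,"dx": 0,"dy": 0,"dz": -0.06,"roll": 0},
    {"fingers": 1,"dx": 0,"dy": 0,"dz": -0.06,"roll": 0}
  ]
}}

```text
time: 16.45
tool_pos: [0.6027, -0.202, 0.1468]
tcp_rot: [3.122, 0.313, 0.011]
wrist_force: [0.7, -0.1, -1.3]
width: 0.188
grip_force: 28.9
```

```bash
python3 - <<'E'
from h import *
# socket approach: relay case centre 70 mm short of face centreline pt
f=np.array([481.2,171.5])/1e3; a=np.radians(-16.5); u=np.array([np.cos(a),np.sin(a)])
fl=np.array([433,185.9])/1e3; n=np.array([-u[1],u[0]]); print('lat floor vs face',(fl-f)@n*1e3)
face=f-u*.012; print('face',face)
p=face-u*.075; print(p); go(p[0],p[1],.14,-16.5); print(read_state()['width'])
E
```

```text
lat floor vs face 0.11746456737291461
face [0.46969416 0.17490818]
[0.39778268 0.19620933]
now 16.45 [ 0.6027 -0.202   0.1468] th 11.45 -> d [-0.1218 -0.431   0.0041] roll 28.0 F [ 0.69 -0.11 -1.3 ]
0.18778593600199206
```

{"api": "step_arm", "payload": {
  "commands": [
    {"fingers": 1,"dx": -0.01,"dy": -0.05,"dz": 0,"roll": 0},
    {"fingers": 1,"dx": -0.025,"dy": -0.11,"dz": 0,"roll": 5},
    {"fingers": 1,"dx": -0.042,"dy": -0.17,"dz": 0,"roll": 10},
    {"fingers": 1,"dx": -0.06,"dy": -0.225,"dz": 0,"roll": 15},
    {"fingers": 1,"dx": -0.075,"dy": -0.28,"dz": 0,"roll": 20},
    {"fingers": 1,"dx": -0.09,"dy": -0.335,"dz": 0,"roll": 25},
    {"fingers": 1,"dx": -0.105,"dy": -0.39,"dz": 0,"roll": 28},
    {"fingers": 1,"dx": -0.112,"dy": -0.428,"dz": 0,"roll": 28}
  ]
}}

```text
time: 17.45
tool_pos: [0.4032, 0.1979, 0.1418]
tcp_rot: [-3.109, 0.451, 0.001]
wrist_force: [0.7, 0.2, -0.9]
width: 0.183
grip_force: 29.1
```

{"api": "step_arm", "payload": {
  "commands": [
    {"fingers": 1,"dx": 0,"dy": 0,"dz": 0,"roll": 0},
    {"fingers": 1,"dx": 0,"dy": 0,"dz": 0,"roll": 0},
    {"fingers": 1,"dx": 0,"dy": 0,"dz": 0,"roll": 0}
  ]
}}

```text
time: 17.82
tool_pos: [0.4054, 0.1954, 0.1419]
tcp_rot: [3.108, -0.454, -0.0]
wrist_force: [-0.1, 0.1, -1.5]
width: 0.18
grip_force: 29.1
```

```bash
python3 - <<'E'
from h import *
go(.4083,.1931,.06,-16.5); st=read_state(); print(st['width'],st['wrist_force'],np.degrees(st['q'][5]))
t,d=grab('top','t5'); P=cloud('top',d)
for n,b,z0,z1,v in(('trM',(190,245,425,475),.03,.09,95),('trP',(205,265,315,360),.03,.09,95),('L',(205,265,315,360),.066,.12,255),('face',(250,325,230,290),.028,.045,255)):
    m=tops(P,t,b,z0,z1,v); print(n,m.sum(),*(rect(P,m) if m.sum() else ()),np.median(P[m][:,2]))
s,_=grab('scene','s5')
a=cv2.resize(t[200:330,210:370],None,fx=2.4,fy=2.4,interpolation=cv2.INTER_CUBIC)
b=cv2.resize(s[200:320,210:370],None,fx=2.5,fy=2.5,interpolation=cv2.INTER_CUBIC)
o=np.zeros((340,800,3),np.uint8);o[:a.shape[0],:a.shape[1]]=a;o[:b.shape[0],395:395+b.shape[1]]=b;cv2.imwrite('pics/c5.png',o)
# fine measure on initial image: contacts (copper) and plunger
im=cv2.imread('pics/top0.png').astype(int); P0=cloud('top',np.load('pics/top0.npy'))
m=np.zeros((480,640),bool); m[262:300,240:280]=1; m&=(im[...,2]-im[...,0]>35)
f=np.array([.4812,.1715]);an=np.radians(-16.5);u=np.array([np.cos(an),np.sin(an)]);nn=np.array([-u[1],u[0]])
for vv,uu in zip(*np.nonzero(m)):
    w=onz('top',uu,vv,.0185)[:2]-f; print((vv,uu),np.round(w@u*1e3,1),np.round(w@nn*1e3,1),end=' ')
E
```

```text
now 17.825 [0.4054 0.1954 0.1419] th -16.62 -> d [0.0035 0.0013 0.0819] roll -0.1 F [-0.13  0.1  -1.52]
0.18003367073324278 [-0.12761599  0.10334724 -1.51766916] 129.2094801748024
trM 462 [ 600.7 -195.9] [52.7 33.1] 11.7 0.07378501267051935
trP 433 [557.2  17.3] [53.3 33.1] 11.9 0.049310760899900496
L 114 [557.8  18.5] [27.4 15.7] 11.1 0.07044315280596913
face 378 [497.8 174. ] [69.7 54.8] 72.9 0.03415390915671895
(np.int64(281), np.int64(258)) -15.4 1.9 (np.int64(283), np.int64(255)) -21.2 6.5 (np.int64(284), np.int64(255)) -23.1 5.8 (np.int64(285), np.int64(261)) -21.3 -6.4 (np.int64(286), np.int64(254)) -27.6 6.5 (np.int64(286), np.int64(260)) -23.8 -5.1 (np.int64(286), np.int64(261)) -23.2 -7.1 (np.int64(287), np.int64(254)) -29.5 5.9 (np.int64(287), np.int64(260)) -25.8 -5.8 (np.int64(288), np.int64(253)) -32.0 7.2 (np.int64(288), np.int64(254)) -31.4 5.2 (np.int64(288), np.int64(260)) -27.7 -6.4 (np.int64(289), np.int64(252)) -34.6 8.4 (np.int64(289), np.int64(253)) -34.0 6.5 (np.int64(289), np.int64(259)) -30.2 -5.1 (np.int64(289), np.int64(260)) -29.6 -7.1 (np.int64(290), np.
[... 245 characters left out ...]
np.int64(259)) -34.1 -6.4 (np.int64(292), np.int64(250)) -41.6 10.4 (np.int64(292), np.int64(251)) -41.0 8.5 (np.int64(292), np.int64(259)) -36.0 -7.0 (np.int64(293), np.int64(249)) -44.2 11.7 (np.int64(293), np.int64(250)) -43.5 9.8 (np.int64(293), np.int64(259)) -37.9 -7.7 (np.int64(294), np.int64(248)) -46.7 13.0 (np.int64(294), np.int64(249)) -46.1 11.1 (np.int64(294), np.int64(259)) -39.9 -8.3 (np.int64(294), np.int64(260)) -39.2 -10.3 (np.int64(295), np.int64(259)) -41.8 -9.0 (np.int64(295), np.int64(260)) -41.2 -10.9 (np.int64(296), np.int64(259)) -43.7 -9.6 (np.int64(296), np.int64(260)) -43.1 -11.5 (np.int64(297), np.int64(259)) -45.6 -10.2 (np.int64(297), np.int64(260)) -45.0 -12.2
```

View pics/c5.png

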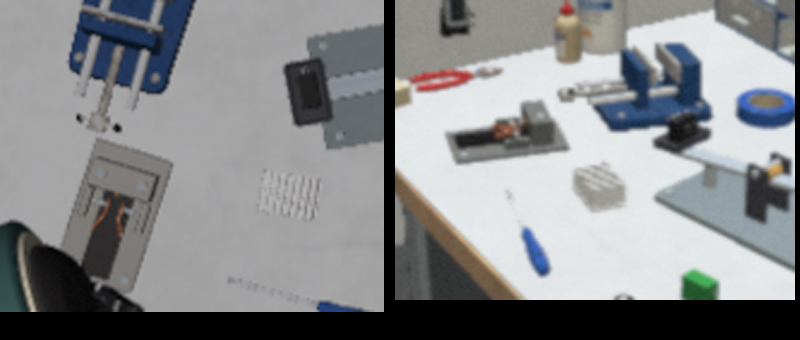

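The view shows relay L lying centred in its lowered tray (top crop (310,90)). The contacts and black floor are visible at crop (110,215), and the bystanders are in place. The contacts' centre line agrees with the block's centre line, so I'm lowering in front of the mouth.

{"api": "step_arm", "payload": {
  "commands": [
    {"fingers": 1,"dx": 0.0035,"dy": 0.0013,"dz": 0.05,"roll": 0},
    {"fingers": 1,"dx": 0.0035,"dy": 0.0013,"dz": 0.095,"roll": 0},
    {"fingers": 1,"dx": 0.0035,"dy": 0.0013,"dz": 0.112,"roll": 0},
    {"fingers": 1,"dx": 0.0035,"dy": 0.0013,"dz": 0.114,"roll": 0},
    {"fingers": 1,"dx": 0.0035,"dy": 0.0013,"dz": 0.114,"roll": 0},
    {"fingers": 1,"dx": 0.0035,"dy": 0.0013,"dz": 0.114,"roll": 0}
  ]
}}

```text
time: 18.68
tool_pos: [0.4093, 0.1944, 0.0293]
tcp_rot: [-3.108, 0.452, -0.003]
wrist_force: [0.1, -0.7, -1.3]
width: 0.182
grip_force: 29.1
```

```bash
python3 - <<'E'
from h import *
go(.4083,.1931,.023,-16.5)
E
```

```text
now 18.675 [0.4093 0.1944 0.0293] th -16.57 -> d [-0.0006  0.0015  0.0063] roll -0.1 F [ 0.15 -0.73 -1.26]
```

{"api": "step_arm", "payload": {
  "commands": [
    {"fingers": 1,"dx": 0,"dy": 0,"dz": 0.002,"roll": 0},
    {"fingers": 1,"dx": 0,"dy": 0,"dz": 0.004,"roll": 0},
    {"fingers": 1,"dx": 0,"dy": 0,"dz": 0.004,"roll": 0},
    {"fingers": 1,"dx": 0,"dy": 0,"dz": 0.004,"roll": 0}
  ]
}}

```text
time: 19.18
tool_pos: [0.4088, 0.1944, 0.0245]
tcp_rot: [-3.108, 0.452, -0.002]
wrist_force: [1.2, 0.7, 1.6]
width: 0.176
grip_force: 29.4
```

{"api": "step_arm", "payload": {
  "commands": [
    {"fingers": 1,"dx": 0,"dy": 0,"dz": 0.001,"roll": 0},
    {"fingers": 1,"dx": 0,"dy": 0,"dz": 0.002,"roll": 0},
    {"fingers": 1,"dx": 0,"dy": 0,"dz": 0.002,"roll": 0},
    {"fingers": 1,"dx": 0,"dy": 0,"dz": 0.002,"roll": 0}
  ]
}}

```text
time: 19.68
tool_pos: [0.4086, 0.1943, 0.0223]
tcp_rot: [-3.108, 0.452, -0.001]
wrist_force: [0.9, -0.0, 3.9]
width: 0.183
grip_force: 29.6
```

```bash
python3 - <<'E'
from h import *
go(.4083,.1931,.023,-16.5)
for k in range(2):
    t,d=grab('top','x%d'%k); go(.4083,.1931,.023,-16.5)
s,_=grab('scene','s6')
a=cv2.resize(t[240:330,215:290],None,fx=5,fy=5,interpolation=cv2.INTER_CUBIC)
b=cv2.resize(s[225:275,225:290],None,fx=6,fy=6,interpolation=cv2.INTER_CUBIC)
o=np.zeros((460,790,3),np.uint8);o[:a.shape[0],:a.shape[1]]=a;o[:b.shape[0],395:395+b.shape[1]]=b;cv2.imwrite('pics/c6.png',o)
E
```

```text
now 19.675 [0.4086 0.1943 0.0223] th -16.55 -> d [ 0.0001  0.0012 -0.0007] roll -0.0 F [ 0.9  -0.02  3.9 ]
now 19.725 [0.4084 0.1942 0.0223] th -16.54 -> d [ 0.0002  0.0011 -0.0007] roll -0.0 F [1.94 1.01 3.95]
now 19.775 [0.4083 0.1942 0.0222] th -16.54 -> d [ 0.0003  0.001  -0.0008] roll -0.0 F [1.59 0.56 3.4 ]
```

View pics/c6.png

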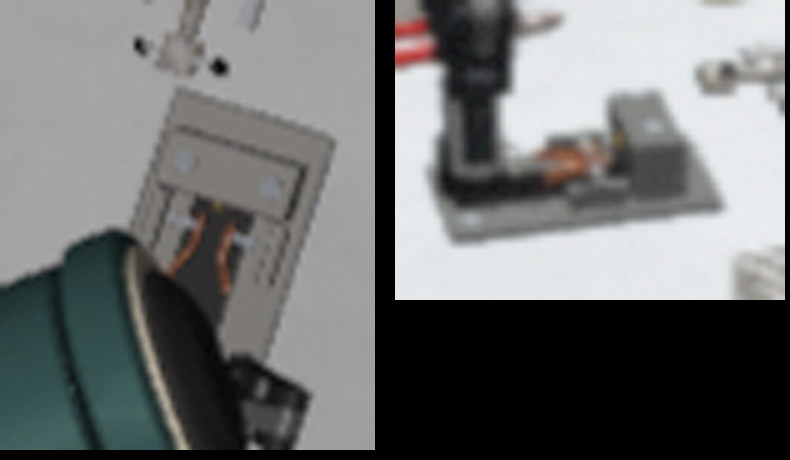

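The view shows the relay on the floor strip in front of the mouth, with its pins pointing at the contacts (scene crop (500,180)). The force says the sprung floor is pressed 3–4 mm, so I'll ease up and start sliding.

{"api": "step_arm", "payload": {
  "commands": [
    {"fingers": 1,"dx": 0,"dy": 0.0005,"dz": -0.0015,"roll": 0},
    {"fingers": 1,"dx": 0,"dy": 0.001,"dz": -0.003,"roll": 0},
    {"fingers": 1,"dx": 0.004,"dy": 0.001,"dz": -0.003,"roll": 0},
    {"fingers": 1,"dx": 0.008,"dy": 0.001,"dz": -0.003,"roll": 0},
    {"fingers": 1,"dx": 0.012,"dy": 0.001,"dz": -0.003,"roll": 0},
    {"fingers": 1,"dx": 0.016,"dy": 0.001,"dz": -0.003,"roll": 0},
    {"fingers": 1,"dx": 0.016,"dy": 0.001,"dz": -0.003,"roll": 0},
    {"fingers": 1,"dx": 0.016,"dy": 0.001,"dz": -0.003,"roll": 0}
  ],
  "squeeze": 60
}}

```text
time: 20.82
tool_pos: [0.4236, 0.1884, 0.0251]
tcp_rot: [3.109, -0.452, 0.001]
wrist_force: [0.4, -0.5, 1.7]
width: 0.165
grip_force: 58.9
```

```bash
cat > st.py <<'E'
from h import *
F=np.array([.4697,.1749]);a=np.radians(-16.5);u=np.array([np.cos(a),np.sin(a)]);n=np.array([-u[1],u[0]])
s=read_state();w=s['tool_pos'][:2]-F
print(s['time'],'relay face to socket face est mm',round(-(w@u)*1e3-14.5,1),'lat',round(w@n*1e3,2),'z',round(s['tool_pos'][2],4),'th',round(th(s),2),'Fx',round(s['wrist_force'][:2]@u,2),'Fy',round(s['wrist_force'][:2]@n,2),'Fz',round(s['wrist_force'][2],2),s['torque'],s['width'])
E
python3 st.py
```

```text
20.825 relay face to socket face est mm 33.6 lat -0.16 z 0.0251 th -16.54 Fx 0.51 Fy -0.4 Fz 1.72 [-0.20832532 -0.10381311  0.00440496] 0.16474390460959243
```

{"api": "step_arm", "payload": {
  "commands": [
    {"fingers": 1,"dx": 0.002,"dy": 0,"dz": -0.001,"roll": 0},
    {"fingers": 1,"dx": 0.004,"dy": 0,"dz": -0.001,"roll": 0},
    {"fingers": 1,"dx": 0.006,"dy": 0,"dz": -0.001,"roll": 0},
    {"fingers": 1,"dx": 0.008,"dy": 0,"dz": -0.001,"roll": 0},
    {"fingers": 1,"dx": 0.01,"dy": 0,"dz": -0.001,"roll": 0},
    {"fingers": 1,"dx": 0.01,"dy": 0,"dz": -0.001,"roll": 0}
  ]
}}

```text
time: 21.58
tool_pos: [0.4322, 0.1855, 0.0257]
tcp_rot: [3.108, -0.452, -0.002]
wrist_force: [-1.7, 0.4, 0.6]
width: 0.17
grip_force: 58.8
```

```bash
python3 st.py
```

```text
21.575 relay face to socket face est mm 24.4 lat -0.52 z 0.0257 th -16.55 Fx -1.74 Fy -0.09 Fz 0.57 [-0.10315758  0.46927306 -0.02389385] 0.17043400951863996
```

{"api": "step_arm", "payload": {
  "commands": [
    {"fingers": 1,"dx": 0.002,"dy": 0,"dz": 0,"roll": 0},
    {"fingers": 1,"dx": 0.004,"dy": 0,"dz": 0,"roll": 0},
    {"fingers": 1,"dx": 0.004,"dy": 0,"dz": 0,"roll": 0}
  ]
}}

```text
time: 21.95
tool_pos: [0.4358, 0.1844, 0.0257]
tcp_rot: [3.108, -0.452, -0.003]
wrist_force: [-5.4, 0.9, 0.9]
width: 0.168
grip_force: 58.8
```

```bash
python3 st.py
```

```text
21.95 relay face to socket face est mm 20.7 lat -0.52 z 0.0257 th -16.56 Fx -5.44 Fy -0.72 Fz 0.9 [0.10582439 0.89561601 0.00931743] 0.16822246511340389
```

{"api": "step_arm", "payload": {
  "commands": [
    {"fingers": 1,"dx": 0.0015,"dy": 0,"dz": 0,"roll": 0},
    {"fingers": 1,"dx": 0.003,"dy": 0,"dz": 0,"roll": 0},
    {"fingers": 1,"dx": 0.003,"dy": 0,"dz": 0,"roll": 0}
  ]
}}

```text
time: 22.32
tool_pos: [0.4395, 0.1837, 0.026]
tcp_rot: [3.109, -0.451, 0.001]
wrist_force: [-2.3, -1.4, 0.4]
width: 0.169
grip_force: 58.6
```

{"api": "step_arm", "payload": {
  "commands": [
    {"fingers": 1,"dx": 0.0015,"dy": 0,"dz": 0,"roll": 0},
    {"fingers": 1,"dx": 0.003,"dy": 0,"dz": 0,"roll": 0},
    {"fingers": 1,"dx": 0.003,"dy": 0,"dz": 0,"roll": 0}
  ]
}}

```text
time: 22.7
tool_pos: [0.4428, 0.1828, 0.0262]
tcp_rot: [-3.109, 0.452, -0.001]
wrist_force: [-2.3, 0.9, 0.8]
width: 0.163
grip_force: 58.7
```

```bash
python3 st.py
```

```text
22.7 relay face to socket face est mm 13.5 lat -0.09 z 0.0262 th -16.55 Fx -2.48 Fy 0.23 Fz 0.8 [-0.14958221  0.38375175 -0.006445  ] 0.16297194881068458
```

{"api": "step_arm", "payload": {
  "commands": [
    {"fingers": 1,"dx": 0.002,"dy": 0,"dz": 0,"roll": 0},
    {"fingers": 1,"dx": 0.004,"dy": 0,"dz": 0,"roll": 0},
    {"fingers": 1,"dx": 0.006,"dy": 0,"dz": 0,"roll": 0},
    {"fingers": 1,"dx": 0.008,"dy": 0,"dz": 0,"roll": 0},
    {"fingers": 1,"dx": 0.008,"dy": 0,"dz": 0,"roll": 0}
  ]
}}

```text
time: 23.32
tool_pos: [0.4502, 0.1805, 0.026]
tcp_rot: [3.109, -0.452, 0.001]
wrist_force: [-2.2, -0.3, 0.1]
width: 0.164
grip_force: 58.6
```

{"api": "step_arm", "payload": {
  "commands": [
    {"fingers": 1,"dx": 0.0005,"dy": 0,"dz": 0,"roll": 0},
    {"fingers": 1,"dx": 0.001,"dy": 0,"dz": 0,"roll": 0}
  ]
}}

```text
time: 23.58
tool_pos: [0.4507, 0.1803, 0.026]
tcp_rot: [-3.109, 0.452, 0.0]
wrist_force: [-3.1, 0.4, 0.8]
width: 0.165
grip_force: 58.7
```

{"api": "step_arm", "payload": {
  "commands": [
    {"fingers": 1,"dx": 0.0005,"dy": 0,"dz": 0,"roll": 0},
    {"fingers": 1,"dx": 0.001,"dy": 0,"dz": 0,"roll": 0}
  ]
}}

```text
time: 23.82
tool_pos: [0.4518, 0.18, 0.026]
tcp_rot: [3.109, -0.452, -0.0]
wrist_force: [-3.8, 0.1, 0.9]
width: 0.167
grip_force: 58.7
```

```bash
python3 st.py
```

```text
23.825 relay face to socket face est mm 4.1 lat -0.21 z 0.026 th -16.54 Fx -3.62 Fy -1.01 Fz 0.86 [-0.02206247  0.60999568  0.02407514] 0.16749773509150573
```

{"api": "step_arm", "payload": {
  "commands": [
    {"fingers": 1,"dx": 0.0005,"dy": 0,"dz": 0,"roll": 0},
    {"fingers": 1,"dx": 0.001,"dy": 0,"dz": 0,"roll": 0}
  ]
}}

```text
time: 24.08
tool_pos: [0.4528, 0.1797, 0.026]
tcp_rot: [3.109, -0.452, -0.0]
wrist_force: [-3.1, -1.4, 0.7]
width: 0.171
grip_force: 58.7
```

{"api": "step_arm", "payload": {
  "commands": [
    {"fingers": 1,"dx": 0.0005,"dy": 0,"dz": 0,"roll": 0},
    {"fingers": 1,"dx": 0.0008,"dy": 0,"dz": 0,"roll": 0}
  ]
}}

```text
time: 24.32
tool_pos: [0.4536, 0.1795, 0.026]
tcp_rot: [-3.109, 0.452, 0.0]
wrist_force: [-2.3, -0.1, 1.2]
width: 0.169
grip_force: 58.7
```

{"api": "step_arm", "payload": {
  "commands": [
    {"fingers": 1,"dx": 0.0005,"dy": 0,"dz": 0,"roll": 0},
    {"fingers": 1,"dx": 0.0007,"dy": 0,"dz": 0,"roll": 0}
  ]
}}

```text
time: 24.58
tool_pos: [0.4541, 0.1793, 0.026]
tcp_rot: [3.109, -0.452, -0.0]
wrist_force: [-2.9, 0.3, 0.9]
width: 0.167
grip_force: 58.7
```

```bash
python3 st.py
```

```text
24.575 relay face to socket face est mm 1.7 lat -0.22 z 0.026 th -16.55 Fx -2.89 Fy -0.51 Fz 0.93 [0.00289104 0.6538325  0.00796709] 0.16704702314825187
```

{"api": "step_arm", "payload": {
  "commands": [
    {"fingers": 1,"dx": 0.0003,"dy": 0,"dz": 0,"roll": 0},
    {"fingers": 1,"dx": 0.0006,"dy": 0,"dz": 0,"roll": 0}
  ]
}}

```text
time: 24.82
tool_pos: [0.4547, 0.1791, 0.026]
tcp_rot: [3.109, -0.452, -0.0]
wrist_force: [-3.7, -0.2, 1.1]
width: 0.164
grip_force: 58.7
```

{"api": "step_arm", "payload": {
  "commands": [
    {"fingers": 1,"dx": 0.0003,"dy": 0,"dz": 0,"roll": 0},
    {"fingers": 1,"dx": 0.0005,"dy": 0,"dz": 0,"roll": 0}
  ]
}}

```text
time: 25.08
tool_pos: [0.4552, 0.179, 0.026]
tcp_rot: [3.109, -0.452, -0.0]
wrist_force: [-4.0, 0.6, 0.7]
width: 0.165
grip_force: 58.7
```

{"api": "step_arm", "payload": {
  "commands": [
    {"fingers": 1,"dx": 0.0003,"dy": 0,"dz": 0,"roll": 0},
    {"fingers": 1,"dx": 0.0005,"dy": 0,"dz": 0,"roll": 0}
  ]
}}

```text
time: 25.32
tool_pos: [0.4556, 0.1788, 0.026]
tcp_rot: [3.109, -0.452, -0.0]
wrist_force: [-4.3, 0.1, 0.9]
width: 0.165
grip_force: 58.7
```

```bash
python3 st.py
```

```text
25.325 relay face to socket face est mm 0.1 lat -0.24 z 0.026 th -16.55 Fx -4.11 Fy -1.11 Fz 0.87 [0.0297946  0.74306331 0.02865175] 0.16460462312172633
```

{"api": "step_arm", "payload": {
  "commands": [
    {"fingers": 1,"dx": 0.0003,"dy": 0,"dz": 0,"roll": 0},
    {"fingers": 1,"dx": 0.0004,"dy": 0,"dz": 0,"roll": 0}
  ]
}}

```text
time: 25.58
tool_pos: [0.456, 0.1788, 0.026]
tcp_rot: [-3.109, 0.452, 0.001]
wrist_force: [-4.9, 1.1, 1.6]
width: 0.165
grip_force: 58.8
```

{"api": "step_arm", "payload": {
  "commands": [
    {"fingers": 1,"dx": 0.0003,"dy": 0,"dz": 0,"roll": 0},
    {"fingers": 1,"dx": 0.0004,"dy": 0,"dz": 0,"roll": 0}
  ]
}}

```text
time: 25.82
tool_pos: [0.456, 0.1787, 0.026]
tcp_rot: [3.109, -0.452, -0.002]
wrist_force: [-6.2, 1.2, 3.5]
width: 0.166
grip_force: 59.0
```

{"api": "step_arm", "payload": {
  "commands": [
    {"fingers": 1,"dx": 0.0003,"dy": 0,"dz": 0,"roll": 0},
    {"fingers": 1,"dx": 0.0004,"dy": 0,"dz": 0,"roll": 0}
  ]
}}

```text
time: 26.08
tool_pos: [0.456, 0.1787, 0.0259]
tcp_rot: [3.109, -0.453, -0.003]
wrist_force: [-7.0, 1.8, 4.0]
width: 0.165
grip_force: 59.1
```

```bash
python3 st.py
```

```text
26.075 relay face to socket face est mm -0.3 lat -0.22 z 0.0259 th -16.56 Fx -7.22 Fy -0.31 Fz 3.98 [0.37772304 1.23855995 0.08141041] 0.1652932232435647
```

Position has stopped at the face and the force climbed sharply to 7 N, so the relay is home. I'll ease the downward press, release and back off upward.

{"api": "step_arm", "payload": {
  "commands": [
    {"fingers": 1,"dx": 0,"dy": 0,"dz": -0.0007,"roll": 0},
    {"fingers": 1,"dx": 0,"dy": 0,"dz": -0.0007,"roll": 0}
  ]
}}

```text
time: 26.32
tool_pos: [0.4559, 0.1786, 0.0261]
tcp_rot: [3.109, -0.452, -0.003]
wrist_force: [-5.6, 2.6, -0.7]
width: 0.167
grip_force: 58.5
```

```bash
python3 st.py
```

```text
26.325 relay face to socket face est mm -0.2 lat -0.37 z 0.0261 th -16.56 Fx -6.08 Fy 0.94 Fz -0.67 [0.29039368 0.89306421 0.05965686] 0.16679597244898986
```

{"api": "step_arm", "payload": {
  "commands": [
    {"fingers": 1,"dx": 0.0002,"dy": 0,"dz": 0.0002,"roll": 0},
    {"fingers": 0.6,"dx": 0.0002,"dy": 0,"dz": 0.0002,"roll": 0},
    {"fingers": 0.4,"dx": 0.0002,"dy": 0,"dz": 0,"roll": 0},
    {"fingers": 0.3,"dx": 0,"dy": 0,"dz": 0,"roll": 0},
    {"fingers": 0.2,"dx": 0,"dy": 0,"dz": 0,"roll": 0},
    {"fingers": 0.2,"dx": 0,"dy": 0,"dz": -0.02,"roll": 0},
    {"fingers": 0.2,"dx": 0,"dy": 0,"dz": -0.07,"roll": 0},
    {"fingers": 0.2,"dx": 0,"dy": 0,"dz": -0.12,"roll": 0}
  ]
}}

```text
time: 27.32
tool_pos: [0.4572, 0.1785, 0.148]
tcp_rot: [-3.109, 0.452, -0.001]
wrist_force: [0.9, 0.4, 0.0]
width: 0.396
grip_force: 0.0
```

{"api": "step_arm", "payload": {
  "commands": [
    {"fingers": 0,"dx": -0.03,"dy": 0.06,"dz": 0,"roll": 0},
    {"fingers": 0,"dx": -0.03,"dy": 0.12,"dz": 0,"roll": 0},
    {"fingers": 0,"dx": -0.03,"dy": 0.18,"dz": 0,"roll": 0},
    {"fingers": 0,"dx": -0.03,"dy": 0.24,"dz": 0,"roll": 0},
    {"fingers": 0,"dx": -0.03,"dy": 0.28,"dz": 0,"roll": 0},
    {"fingers": 0,"dx": -0.03,"dy": 0.28,"dz": 0,"roll": 0},
    {"fingers": 0,"dx": -0.03,"dy": 0.28,"dz": 0,"roll": 0}
  ]
}}

```text
time: 28.2
tool_pos: [0.349, -0.0813, 0.1471]
tcp_rot: [-3.108, 0.454, -0.002]
wrist_force: [0.9, 0.4, 0.9]
width: 0.498
grip_force: 0.0
```

```bash
python3 - <<'E'
from h import *
F=np.array([.4697,.1749]);an=np.radians(-16.5);u=np.array([np.cos(an),np.sin(an)]);n=np.array([-u[1],u[0]])
t,d=grab('top','t7'); P=cloud('top',d)
m=tops(P,t,(265,325,230,285),.03,.05,45); r=rect(P,m); w=np.array(r[0])/1e3-F; print(m.sum(),*r,'along',w@u*1e3,'lat',w@n*1e3,'z',np.percentile(P[m][:,2],[10,50,90]))
q=P[m]; x=(q[:,:2]-F)@u; print('pitch',np.polyfit(x,q[:,2],1), 'x range',np.percentile(x,[2,98])*1e3)
m=tops(P,t,(205,265,315,360),.064,.12,60); print('L',*rect(P,m),np.median(P[m][:,2]))
s,_=grab('scene','s7')
a=cv2.resize(t[250:325,225:305],None,fx=4.8,fy=4.8,interpolation=cv2.INTER_CUBIC)
b=cv2.resize(s[225:275,220:285],None,fx=6,fy=6,interpolation=cv2.INTER_CUBIC)
o=np.zeros((400,790,3),np.uint8);o[:a.shape[0],:a.shape[1]]=a;o[:b.shape[0],395:395+b.shape[1]]=b;cv2.imwrite('pics/c7.png',o)
E
```

```text
103 [455.1 179. ] [15.6 27.2] 74.1 along -15.1632310423617 lat -0.2154631197176869 z [0.03486441 0.03655852 0.03816594]
pitch [0.00400771 0.03656488] x range [-28.21743254  -2.0429606 ]
L [557.8  18.5] [27.7 16.2] 12.0 0.07049401431097035
```

View pics/c7.png

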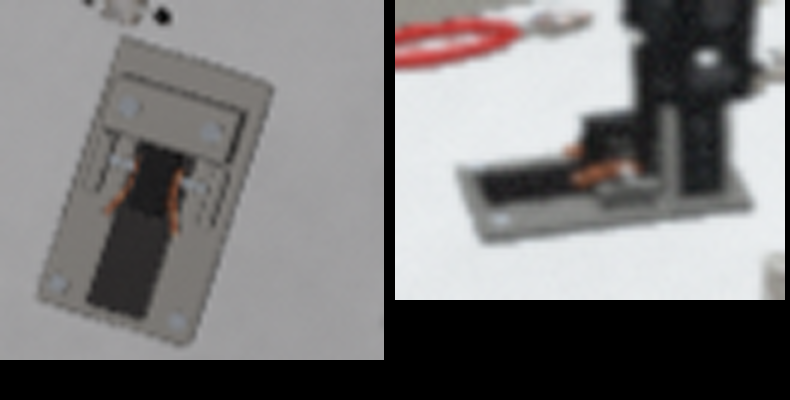

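The view shows the relay seated between the contacts against the face block (top crop (158,178)), flat and aligned. Relay L lies in its tray, and the gripper is clear of everything. Handing in.

```bash
python3 -c "
from workcell import *
print(finish_job())"
```

```text
the job is handed in; nothing more can be done
None
```

I handed the job in at about 28 s: the heavier relay (the one that started nearest the green box) is seated in the socket, held by the contacts, with its pin end against the face at about 7 N. The lighter relay is lying in its tray, and the other things I could see in the camera crops were undisturbed.

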